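# Stir the red and blue beads together

## Task

Take the stirring stick out of its holder and stir the beads in the bowl with it until the two colours are well mixed: every red bead has a blue one less than a bead's width (22 mm) away from it, and every blue bead a red one. Be gentle: only the stick may touch the bowl and beads, do not press it hard against the ceramic or shove the bowl about, and keep all the beads inside. Then stand the stick back in its holder, leaving the beads mixed and the tape, glue and cup where they are.

Things in the scene. Friction and masses are not known exactly. Their poses are not given: they have to be found in the camera images.
- bowl: White round ceramic bowl, open on top, loose on the table, 0.9 kg: 48 high, outside diameter 166 at the foot and 184 at the rim, wall 4, floor 5 thick; the inner floor is flat, about 158 across. Origin: centre of its underside, z up. Sizes in mm.
- stick: Light wooden stirring stick, 150 long, standing loose in the holder: a round rod 16 thick (green band 60 to 72 up), then a square handle 20 x 20 from 75 to 150 up, to be gripped on its flat sides. Origin: centre of its lower (stirring) end, which starts 10 above the table; z runs up the rod, x and y square to the handle's sides, which start parallel to the holder's. Sizes in mm.
- holder: Brown wooden stick holder fixed to the table, a block 70 x 70 x 60 high with one upright round hole, 24 wide and 50 deep, in the middle of its top (the hole's floor is 10 above the table). Origin: centre of its underside. Sizes in mm.
- holder_mouth (a point): Centre of the mouth of the holder's hole, on the block's top, 60 above the table; z up. Sizes in mm.
- tape: Bystander: roll of cream masking tape lying flat, 90 across, 24 high. Origin: centre of its underside. Sizes in mm.
- glue: Bystander: upright red and white glue stick, 28 across, 95 high. Origin: centre of its underside. Sizes in mm.
- cup: Bystander: pale paper cup standing upright, 76 across the rim, 85 high. Origin: centre of its underside. Sizes in mm.
- red0: Glazed red bead number 0, a chunky disc 22 in diameter and 16 high, 14 g, with a dark threading hole mark on top; it starts standing flat on the bowl's floor, the reds heaped on one side and the blues on the other. Origin: its centre, 8 above its underside. Sizes in mm.
- red1: Glazed red bead number 1, a chunky disc 22 in diameter and 16 high, 14 g, with a dark threading hole mark on top; it starts standing flat on the bowl's floor, the reds heaped on one side and the blues on the other. Origin: its centre, 8 above its underside. Sizes in mm.
- red2: Glazed red bead number 2, a chunky disc 22 in diameter and 16 high, 14 g, with a dark threading hole mark on top; it starts standing flat on the bowl's floor, the reds heaped on one side and the blues on the other. Origin: its centre, 8 above its underside. Sizes in mm.
- red3: Glazed red bead number 3, a chunky disc 22 in diameter and 16 high, 14 g, with a dark threading hole mark on top; it starts standing flat on the bowl's floor, the reds heaped on one side and the blues on the other. Origin: its centre, 8 above its underside. Sizes in mm.
- blue0: Glazed blue bead number 0, a chunky disc 22 in diameter and 16 high, 14 g, with a dark threading hole mark on top; it starts standing flat on the bowl's floor, the reds heaped on one side and the blues on the other. Origin: its centre, 8 above its underside. Sizes in mm.
- blue1: Glazed blue bead number 1, a chunky disc 22 in diameter and 16 high, 14 g, with a dark threading hole mark on top; it starts standing flat on the bowl's floor, the reds heaped on one side and the blues on the other. Origin: its centre, 8 above its underside. Sizes in mm.
- blue2: Glazed blue bead number 2, a chunky disc 22 in diameter and 16 high, 14 g, with a dark threading hole mark on top; it starts standing flat on the bowl's floor, the reds heaped on one side and the blues on the other. Origin: its centre, 8 above its underside. Sizes in mm.
- blue3: Glazed blue bead number 3, a chunky disc 22 in diameter and 16 high, 14 g, with a dark threading hole mark on top; it starts standing flat on the bowl's floor, the reds heaped on one side and the blues on the other. Origin: its centre, 8 above its underside. Sizes in mm.
Not all that is in view belongs to the job. Of the things like the stick, leave any that is purple; of the rest the larger one is meant.

How it is judged (in metres and radians):
On the way, in this order (a step that is already met when the one before it is completed fails the run):
1. the stick is lifted clear of its holder (its lower end more than 75 mm above the table) (height (world z) of stick above 0.075 m), for 0.1 s.
2. the lower end of the stick is down among the beads in the bowl (inside it, less than 25 mm above the bowl's underside) (horizontal distance between stick and bowl below 0.08 m and z of stick in the frame of bowl below 0.025 m), for 0.2 s.
3. with the stick still down in the bowl, the colours are mixed: every bead has a bead of the other colour with its centre within 44 mm (horizontal distance between stick and bowl below 0.08 m and z of stick in the frame of bowl below 0.03 m and (distance between red0 and blue0 below 0.044 m or distance between red0 and blue1 below 0.044 m or distance between red0 and blue2 below 0.044 m or distance between red0 and blue3 below 0.044 m) and (distance between red1 and blue0 below 0.044 m or distance between red1 and blue1 below 0.044 m or distance between red1 and blue2 below 0.044 m or distance between red1 and blue3 below 0.044 m) and (distance between red2 and blue0 below 0.044 m or distance between red2 and blue1 below 0.044 m or distance between red2 and blue2 below 0.044 m or distance between red2 and blue3 below 0.044 m) and (distance between red3 and blue0 below 0.044 m or distance between red3 and blue1 below 0.044 m or distance between red3 and blue2 below 0.044 m or distance between red3 and blue3 below 0.044 m) and (distance between blue0 and red0 below 0.044 m or distance between blue0 and red1 below 0.044 m or distance between blue0 and red2 below 0.044 m or distance between blue0 and red3 below 0.044 m) and (distance between blue1 and red0 below 0.044 m or distance between blue1 and red1 below 0.044 m or distance between blue1 and red2 below 0.044 m or distance between blue1 and red3 below 0.044 m) and (distance between blue2 and red0 below 0.044 m or distance between blue2 and red1 below 0.044 m or distance between blue2 and red2 below 0.044 m or distance between blue2 and red3 below 0.044 m) and (distance between blue3 and red0 below 0.044 m or distance between blue3 and red1 below 0.044 m or distance between blue3 and red2 below 0.044 m or distance between blue3 and red3 below 0.044 m)), for 0.2 s.
At the end, for the whole second after the job is handed in: Every bead is in the bowl, centre within 44 mm of one of the other colour; bowl level, within 30 mm of its start; stick at rest, standing in the holder, lower end below 20 mm height, leaning under 0.2 rad; tape, glue, cup within 20 mm of their starts ((distance between red0 and blue0 below 0.044 m or distance between red0 and blue1 below 0.044 m or distance between red0 and blue2 below 0.044 m or distance between red0 and blue3 below 0.044 m) and (distance between red1 and blue0 below 0.044 m or distance between red1 and blue1 below 0.044 m or distance between red1 and blue2 below 0.044 m or distance between red1 and blue3 below 0.044 m) and (distance between red2 and blue0 below 0.044 m or distance between red2 and blue1 below 0.044 m or distance between red2 and blue2 below 0.044 m or distance between red2 and blue3 below 0.044 m) and (distance between red3 and blue0 below 0.044 m or distance between red3 and blue1 below 0.044 m or distance between red3 and blue2 below 0.044 m or distance between red3 and blue3 below 0.044 m) and (distance between blue0 and red0 below 0.044 m or distance between blue0 and red1 below 0.044 m or distance between blue0 and red2 below 0.044 m or distance between blue0 and red3 below 0.044 m) and (distance between blue1 and red0 below 0.044 m or distance between blue1 and red1 below 0.044 m or distance between blue1 and red2 below 0.044 m or distance between blue1 and red3 below 0.044 m) and (distance between blue2 and red0 below 0.044 m or distance between blue2 and red1 below 0.044 m or distance between blue2 and red2 below 0.044 m or distance between blue2 and red3 below 0.044 m) and (distance between blue3 and red0 below 0.044 m or distance between blue3 and red1 below 0.044 m or distance between blue3 and red2 below 0.044 m or distance between blue3 and red3 below 0.044 m) and horizontal distance between each of red0, red1, red2, red3, blue0, blue1, blue2, blue3 and bowl below 0.085 m and z of each of red0, red1, red2, red3, blue0, blue1, blue2, blue3 in the frame of bowl below 0.04 m and horizontal distance between stick and holder below 0.012 m and height (world z) of stick below 0.02 m and angle between stick's own z axis and vertical below 0.2 rad and linear speed of each of stick, bowl below 0.02 m/s and angle between bowl's own z axis and vertical below 0.05 rad and distance of bowl from where it was at the start of the episode below 0.03 m and distance of each of tape, glue, cup from where it was at the start of the episode below 0.02 m); the robot touches nothing.
It fails at once if the stick is pressed against the bowl with more than 15 N (contact force between stick and bowl above 15 N).
It fails at once if the bowl is shoved more than 30 mm or tipped more than 0.15 rad (distance of bowl from where it was at the start of the episode above 0.03 m or angle between bowl's own z axis and vertical above 0.15 rad).
It fails at once if the robot itself touches the bowl or a bead (contact force between any of the arm, the fingers and bowl above 0.5 N or contact force between any of the arm, the fingers and red0 above 0.5 N or contact force between any of the arm, the fingers and red1 above 0.5 N or contact force between any of the arm, the fingers and red2 above 0.5 N or contact force between any of the arm, the fingers and red3 above 0.5 N or contact force between any of the arm, the fingers and blue0 above 0.5 N or contact force between any of the arm, the fingers and blue1 above 0.5 N or contact force between any of the arm, the fingers and blue2 above 0.5 N or contact force between any of the arm, the fingers and blue3 above 0.5 N).
It fails at once if a bead leaves the bowl (horizontal distance between any of red0, red1, red2, red3, blue0, blue1, blue2, blue3 and bowl above 0.095 m).
It fails at once if the tape, glue or cup is shifted more than 20 mm or tipped over (distance of any of tape, glue, cup from where it was at the start of the episode above 0.02 m or angle between any of tape, glue, cup's own z axis and vertical above 0.3 rad).
It also fails if it takes over 72 s, if anything falls off the work surface, if the arm or the gripper's body presses on something with over 40 N, if the wrist force passes 120 N, or if a joint passes its speed limit or range.

## Robot

A 7-joint arm with a two-finger parallel gripper is mounted at the origin on the work surface. World frame = base frame: x ahead of the robot, y to its left, z up, the work surface at z = 0. Lengths are in m, angles in degrees, forces in N, time in s.
With the tool pointing down it reaches from about 0.425 to 0.875 m from the base axis. Payload 4.7 kg.
Tool frame: the origin (TCP) lies on the centre line of the jaws, within the pads' length; the fingertips stand 17 mm ahead of it and the grasp point (between the pads) lies 2 mm behind it; z points along the fingers, y is the line along which they close (so a half turn about z gives the same grasp; the last joint's range is limited). The gripper opens to 87 mm and grips with 3 to 60 N. Pads are 19 mm wide; open, the fingers measure 117 mm over their backs; the gripper's body (75 mm by 190 mm) begins 51 mm behind the grasp point.
Start: joints at [-74.708, 18.392, -4.016, 83.108, 1.295, 78.541, -3.26], TCP at [0.163, 0.629, 0.24] pointing down, gripper open.
Joint ranges: [-163.93, 163.93], [-17.29, 119.83], [-79.2, 71.16], [3.27, 140.29], [-89.18, 269.18], [5.43, 117.66], [-154.24, 154.24]. Speed limits (degrees/s): [147.25, 147.25, 180, 180, 180, 180, 180].

## Interface

Orientations are given as [roll, pitch, yaw] about the fixed x, y, z axes, in that order (R = Rz(yaw) Ry(pitch) Rx(roll)).
In Python, from cell import env, read_camera gives the robot as it stands.
- The arm moves only by the shell command python3 -m jog 'ROWS' [FORCE]. ROWS is JSON, a list of rows, each a list of 5 numbers: the opening, from 0 (shut) to 1 (fully open), then the shift along the tool's x, y, z each as a share of 0.02 m, from -1 to 1, then the turn about the tool's z as a share of 45 degrees, from -1 to 1. In form: [[gripper, x, y, z, yaw], ...]. A call has 1 to 12 rows; each row shifts and turns the commanded pose from where the row before left it, along the tool's axes as they then stand; what a row does not reach is not made up. A row lasts 1/12 s, in which the tool goes at most 41.7 mm and 7.16 degrees, less where a joint would pass 70% of its speed; a pose out of reach is approached as far as the arm can. A call with a number of a shift or a turn outside -1 to 1 is refused whole. A call with a gripper value outside its range is refused whole. The fingers move at their own pace and stop on an object; FORCE is the grip in N (left out, the last holds). Time passes only in rows, so rows that do not move let the fingers close. It gives the time, the measured TCP pose, the force, the opening and the grip force at its end, in the units of the state.
- env.get_obs(): the state, without advancing time (a new reading comes with each control period).
- read_camera(name): name is "scene" or "top" or "wrist"; returns a dict with "color" (384x512x3 uint8, red, green, blue), "range_z" (384x512 float32, m along the optical axis (not along the pixel's ray), 0 where there is no reading), "mtx" (3x3 intrinsics, pixels), "world_from_camera" (4x4, takes a point from camera to world coordinates); the wrist camera has in their place "T_tool_cam" (4x4, takes a point from camera to tool coordinates, whose origin is the TCP and whose axes are the flange's). Camera axes: x right, y down, z forward; pixel columns grow to the right and rows downward; lengths in m; the calibration is good to about 2 mm. A picture is of the moment at which its call begins: read the wrist's pose just before it.
- env.sign_off(): hands the job in; it is judged then, once.
The state is a dict: "time_s": time; "qpos": joint angles; "joint_velocities": joint speeds; "effort": joint torques, N m; "tool_pos": TCP position; "tool_rot": TCP orientation; "force": force on the tool from outside, world axes, zero at the start; "wrist_torque": the same for the moment, N m; "grip_width": finger opening in m; "grasp_force": force on a finger pad.
Only numpy, scipy, OpenCV 4.12 (cv2) and the standard library are available. Lean on these libraries where they do the work, as an engineer would, in place of code of your own. Each camera call takes 0.05 s, during which the arm holds its last target. There are 200 camera calls.

## Working session

There is one attempt and no reset: what is moved stays moved. The work goes in short steps, Python scripts to look and compute and a shell command to move; the robot and the scene stay as the last step left them, time stands still between calls to the robot, and variables do not carry over. Pictures are saved under pics/ and viewed, at most 10 in all, crops included, and the job is handed in when it is done.

```bash
mkdir -p pics; ls
cat > h.py <<'E'
from cell import env, read_camera
import numpy as np, cv2
from scipy.spatial.transform import Rotation as R
def cam(n):
    o=env.get_obs(); c=read_camera(n)
    if 'T_tool_cam' in c:
        T=np.eye(4);T[:3,:3]=R.from_euler('xyz',o['tool_rot'],degrees=True).as_matrix();T[:3,3]=o['tool_pos']
        c['world_from_camera']=T@c['T_tool_cam']
    return c
def cloud(c):
    z=c['range_z'];v,u=np.indices(z.shape);K=c['mtx']
    P=np.stack([(u-K[0,2])/K[0,0]*z,(v-K[1,2])/K[1,1]*z,z],-1)
    T=c['world_from_camera'];return P@T[:3,:3].T+T[:3,3]
def save(n,im): cv2.imwrite('pics/'+n,cv2.cvtColor(im,cv2.COLOR_RGB2BGR))
E
python3 - <<'E'
from h import *
a=cam('scene');b=cam('top')
np.savez('s.npz',**a);np.savez('t.npz',**b)
save('a.png',a['color']);save('b.png',b['color'])
o=env.get_obs();print(o)
E
```

```text
pics
{'time_s': 0.1, 'qpos': array([-74.71062313,  18.43537946,  -4.01408942,  83.16636799,
         1.29549899,  78.54081508,  -3.26153255]), 'joint_velocities': array([ 0.09924918, -0.0864263 ,  0.04171057, -0.08746435,  0.13425958,
       -0.03095732,  0.00015349]), 'effort': array([-1.20629584e-04, -4.92568839e+01, -4.05831356e-01, -3.13401711e+01,
       -6.42162608e-02,  3.94774158e-02,  1.07351341e-04]), 'tool_pos': array([0.16249458, 0.62889297, 0.23857777]), 'tool_rot': array([-1.79902688e+02,  6.31697224e-03,  1.65517387e+02]), 'force': array([-0.80382081,  0.40337241, -0.41892747]), 'wrist_torque': array([ 0.01254223, -0.03510929, -0.04559457]), 'grasp_force': 0.0, 'grip_width': 0.08724854403792143}
```

View pics/a.png

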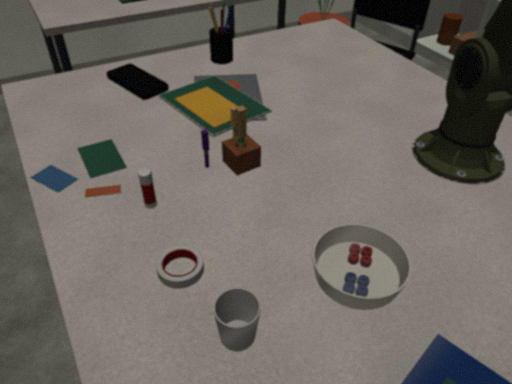

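View pics/b.png

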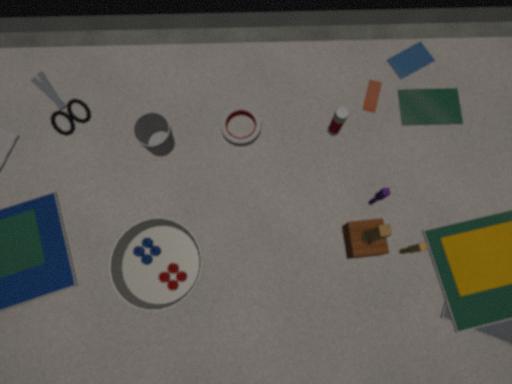

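Top view: the big stick is in the brown holder (380,232), and a purple stick stands at (380,196). A small thin stick with a yellowish tip is at (413,248). The bowl is at (155,263), with blues around (147,250) and reds around (173,276). The candidates are therefore (380,232) large wooden, (380,196) purple (leave it) and (413,248) small wooden. I choose the one in the holder and check it in a crop.

Run:
```python
from h import *
a=dict(np.load('s.npz'));b=dict(np.load('t.npz'))
im=np.hstack([cv2.resize(b['color'][180:280,330:440],None,fx=4,fy=4,interpolation=2),cv2.resize(a['color'][95:195,190:280],None,fx=4,fy=4,interpolation=2)])
save('c.png',im)
P=cloud(b);Q=cloud(a)
def med(X,m): 
    s=X[m&(np.abs(X[...,2])<.4)]; return s
print('top cam',b['world_from_camera'],b['mtx'][0])
for n,(u,v) in dict(stickTop=(384,231),holder=(355,240),purple=(385,191),small=(423,247),tape=(240,110),glue=(341,113),cup=(152,120),bowlf=(158,265)).items(): print(n,P[v,u].round(4))
for n,(u,v) in dict(stickTop=(238,110),holder=(230,146),hol2=(252,146),purple=(205,133)).items(): print('S',n,Q[v,u].round(4))
# stick top & holder from both clouds
for n,X in(('t',P),('s',Q)):
  c=P[231,384] 
  d=np.hypot(X[...,0]-c[0],X[...,1]-c[1])<.06
  for lo,hi in((.14,.17),(.05,.068)):
    s=X[d&(X[...,2]>lo)&(X[...,2]<hi)]
    if len(s)>4: print(n,lo,len(s),s.min(0).round(4),s.max(0).round(4),np.median(s,0).round(4),cv2.minAreaRect(s[:,:2].astype(np.float32)*1000))
# bowl rim
s=P[215:312,105:205].reshape(-1,3);s=s[(s[:,2]>.044)&(s[:,2]<.055)];print('rim',len(s),cv2.minEnclosingCircle(s[:,:2].astype(np.float32)))
hsv=cv2.cvtColor(b['color'],cv2.COLOR_RGB2HSV)
for n,m in(('red',((hsv[...,0]<12)|(hsv[...,0]>170))&(hsv[...,1]>120)),('blue',(hsv[...,0]>100)&(hsv[...,0]<130)&(hsv[...,1]>120))):
  m=m.copy();m[:215]=0;m[312:]=0;m[:,:105]=0;m[:,205:]=0
  s=P[m];print(n,len(s),s.mean(0).round(4))
  k,l,c=cv2.kmeans(s[:,:2].astype(np.float32),4,None,(3,50,1e-6),10,2);print(c.round(4))
```

```text
top cam [[-0.02816211 -0.97371272  0.22603192  0.43335701]
 [-0.99959013  0.02626872 -0.0113806  -0.01145411]
 [ 0.00514387 -0.22625978 -0.97405341  0.80298972]
 [ 0.          0.          0.          1.        ]] [380.30128456   0.         257.22629586]
stickTop [ 0.5155 -0.233   0.1599]
holder [ 0.5121 -0.2087  0.0604]
purple [ 0.5983 -0.2616  0.1054]
small [ 0.4908 -0.3185  0.1093]
tape [0.8108 0.0121 0.0241]
glue [ 0.7642 -0.1931  0.0959]
cup [0.7781 0.1978 0.054 ]
bowlf [0.4778 0.1884 0.0037]
S stickTop [ 0.5259 -0.2307  0.1581]
S holder [ 0.5471 -0.2344  0.0631]
S hol2 [ 0.4978 -0.2142  0.0596]
S purple [ 0.6009 -0.2543  0.105 ]
t 0.14 181 [ 0.5076 -0.2454  0.1404] [ 0.5278 -0.2242  0.1636] [ 0.517  -0.2322  0.1598] ((518.0426025390625, -234.75277709960938), (19.980224609375, 20.68561553955078), 4.0295491218566895)
t 0.05 1046 [ 0.4811 -0.2728  0.0502] [ 0.5547 -0.1974  0.0674] [ 0.5108 -0.2274  0.0604] ((518.127685546875, -235.19952392578125), (69.98714447021484, 70.91355895996094), 4.596058368682861)
s 0.14 119 [ 0.5097 -0.2428  0.1401] [ 0.5304 -0.2205  0.1625] [ 0.5228 -0.2263  0.1552] ((520.4675903320312, -231.6151580810547), (20.552032470703125, 21.524873733520508), 6.438170433044434)
s 0.05 555 [ 0.4821 -0.2683  0.05  ] [ 0.5573 -0.1942  0.0675] [ 0.5258 -0.2235  0.0602] ((519.5418090820312, -232.62811279296875), (71.73128509521484, 73.78629302978516), 4.027292728424072)
rim 710 ((0.48119693994522095, 0.18296220898628235), 0.09176334738731384)
red 285 [0.4535 0.1543 0.0238]
[[ 0.4622  0.1457]
 [ 0.4543  0.1712]
 [ 0.4334 -0.0115]
 [ 0.4378  0.1544]]
blue 237 [0.5062 0.2085 0.0211]
[[0.5068 0.1923]
 [0.5063 0.2248]
 [0.5229 0.2079]
 [0.4906 0.2088]]
```

View pics/c.png

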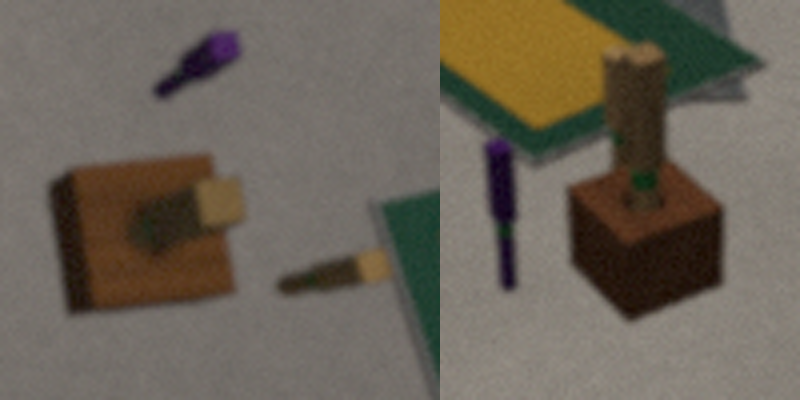

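The crop confirms the thick wooden stick, centre (0.519,-0.2335), top z 0.160. Its handle sides are turned about 4.5°. I'll turn the tool to yaw 94.5° and travel there at height.

```bash
cat > plan.py <<'E'
import sys; from h import *
# usage: x y z yaw -> shift in tool axes, in units of 20 mm (total), turn in units of 45 deg
o=env.get_obs();t=np.array([float(v) for v in sys.argv[1:5]])
Rm=R.from_euler('xyz',o['tool_rot'],degrees=True)
print('t',round(o['time_s'],2),'pos',o['tool_pos'].round(4),'rot',o['tool_rot'].round(2),'w',round(o['grip_width'],4),'F',o['force'].round(2),'units',(Rm.inv().apply(t[:3]-o['tool_pos'])/.02).round(2),'turn',round(-((t[3]-o['tool_rot'][2]+180)%360-180)/45,3))
E
python3 -m jog '[[0.6,0,0,0,0.158],[0.6,0,0,0,0.158],[0.6,0,0,0,0.158],[0.6,0,0,0,0.158],[0.6,0,0,0,0.158],[0.6,0,0,0,0.158],[0.6,0,0,0,0.158],[0.6,0,0,0,0.158],[0.6,0,0,0,0.158],[0.6,0,0,0,0.158]]'
python3 -m jog '[[0.6,-0.97,0.59,0,0],[0.6,-0.97,0.59,0,0],[0.6,-0.97,0.59,0,0],[0.6,-0.97,0.59,0,0],[0.6,-0.97,0.59,0,0],[0.6,-0.97,0.59,0,0],[0.6,-0.97,0.59,0,0],[0.6,-0.97,0.59,0,0],[0.6,-0.97,0.59,0,0],[0.6,-0.97,0.59,0,0],[0.6,-0.97,0.59,0,0],[0.6,-0.97,0.59,0,0]]'
python3 -m jog '[[0.6,-0.97,0.59,0,0],[0.6,-0.97,0.59,0,0],[0.6,-0.97,0.59,0,0],[0.6,-0.97,0.59,0,0],[0.6,-0.97,0.59,0,0],[0.6,-0.97,0.59,0,0],[0.6,0,0,0,0]]'
python3 plan.py .519 -.2335 .24 94.5
```

```text
time_s: 0.93
tool_pos: [0.1625, 0.629, 0.2389]
tool_rot: [-180.0, 0.1, 94.1]
force: [-0.1, 0.3, -0.5]
grip_width: 0.0524
grasp_force: 0.0
time_s: 1.93
tool_pos: [0.3221, 0.4069, 0.2392]
tool_rot: [-180.0, 0.0, 94.4]
force: [0.2, 0.3, -0.4]
grip_width: 0.0526
grasp_force: 0.0
time_s: 2.52
tool_pos: [0.4043, 0.2927, 0.2395]
tool_rot: [179.9, 0.1, 94.0]
force: [0.2, -0.9, -0.3]
grip_width: 0.0522
grasp_force: 0.0
t 2.52 pos [0.4043 0.2927 0.2395] rot [1.7994e+02 1.1000e-01 9.4000e+01] w 0.0522 F [ 0.16 -0.87 -0.25] units [-26.65   3.89   0.03] turn -0.011
```

```bash
python3 -m jog '[[0.6,-1,0.146,0,0],[0.6,-1,0.146,0,0],[0.6,-1,0.146,0,0],[0.6,-1,0.146,0,0],[0.6,-1,0.146,0,0],[0.6,-1,0.146,0,0],[0.6,-1,0.146,0,0],[0.6,-1,0.146,0,0],[0.6,-1,0.146,0,0],[0.6,-1,0.146,0,0],[0.6,-1,0.146,0,0],[0.6,-1,0.146,0,0]]' >/dev/null
python3 -m jog '[[0.6,-1,0.146,0,0],[0.6,-1,0.146,0,0],[0.6,-1,0.146,0,0],[0.6,-1,0.146,0,0],[0.6,-1,0.146,0,0],[0.6,-1,0.146,0,0],[0.6,-1,0.146,0,0],[0.6,-1,0.146,0,0],[0.6,-1,0.146,0,0],[0.6,-1,0.146,0,0],[0.6,-1,0.146,0,0],[0.6,-1,0.146,0,0]]' >/dev/null
python3 -m jog '[[0.6,-1,0.146,0,0],[0.6,-1,0.146,0,0],[0.6,0,0,0,0],[0.6,0,0,0,0]]' >/dev/null
python3 plan.py .519 -.2335 .24 94.5
python3 - <<'E'
from h import *
c=cam('wrist');P=cloud(c);save('w1.png',c['color'])
d=np.hypot(P[...,0]-.519,P[...,1]+.2335)<.06
for lo,hi in((.15,.17),(.053,.068)):
    s=P[d&(P[...,2]>lo)&(P[...,2]<hi)]
    if len(s)>4: print(lo,len(s),np.median(s,0).round(4),cv2.minAreaRect(s[:,:2].astype(np.float32)*1000))
E
```

```text
t 4.85 pos [ 0.5166 -0.2156  0.2391] rot [-1.7993e+02  2.0000e-02  9.4290e+01] w 0.0523 F [ 0.13  1.15 -0.08] units [-0.9   0.05 -0.04] turn -0.005
0.15 718 [ 0.5163 -0.2304  0.1598] ((516.35498046875, -232.10499572753906), (19.214378356933594, 19.899234771728516), 4.143712997436523)
0.053 3415 [ 0.5152 -0.2241  0.06  ] ((516.4366455078125, -232.637451171875), (70.0097885131836, 70.38829803466797), 4.326263904571533)
```

View pics/w1.png

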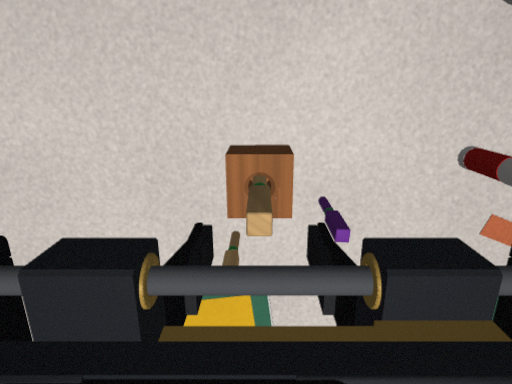

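```bash
python3 -m jog '[[0.6,-0.44,0.03,0,0],[0.6,-0.43,0.02,0,0],[0.6,0,0,0.76,0],[0.6,0,0,0.76,0],[0.6,0,0,0.76,0],[0.6,0,0,0.76,0],[0.6,0,0,0.75,0],[0.6,0,0,0.75,0],[0.6,0,0,0.75,0],[0.6,0,0,0,0],[0.6,0,0,0,0]]' 25
python3 plan.py .5175 -.233 .133 94.3
```

```text
time_s: 5.82
tool_pos: [0.519, -0.2323, 0.1334]
tool_rot: [-179.9, -0.0, 94.4]
force: [0.2, 0.5, 0.4]
grip_width: 0.0521
grasp_force: 0.0
t 5.82 pos [ 0.519  -0.2323  0.1334] rot [-1.7993e+02 -2.0000e-02  9.4420e+01] w 0.0521 F [0.22 0.49 0.4 ] units [-0.03 -0.08  0.02] turn 0.003
```

```bash
python3 -m jog '[[0.6,-0.03,-0.08,0,0],[0.2,0,0,0,0],[0.0,0,0,0,0],[0,0,0,0,0],[0,0,0,0,0],[0,0,0,0,0],[0,0,0,0,0],[0,0,0,0,0],[0,0,0,0,0]]' 25
python3 -m jog '[[0,0,0,-0.5,0],[0,0,0,-0.7,0],[0,0,0,-0.8,0],[0,0,0,-0.8,0],[0,0,0,-0.8,0],[0,0,0,-0.8,0],[0,0,0,-0.6,0],[0,0,0,-0,0],[0,0,0,0,0]]' 25
python3 plan.py .5175 -.233 .233 94.3
python3 - <<'E'
from h import *
a=cam('scene');b=cam('top')
for X in(cloud(a),cloud(b)):
  o=env.get_obs();x,y,z=o['tool_pos']
  d=(np.hypot(X[...,0]-x,X[...,1]-y)<.03)
  s=X[d&(X[...,2]>.08)&(X[...,2]<z-.03)]
  if len(s): print(len(s),s.min(0).round(4),np.median(s,0).round(4),s.max(0).round(4))
im=np.hstack([cv2.resize(b['color'][160:280,300:440],None,fx=2.8,fy=2.8),cv2.resize(a['color'][40:160,190:330],None,fx=2.8,fy=2.8)]);save('d.png',im)
E
```

```text
time_s: 6.57
tool_pos: [0.5179, -0.233, 0.1339]
tool_rot: [180.0, -0.0, 94.4]
force: [0.2, 0.9, 0.9]
grip_width: 0.0197
grasp_force: 25.0
time_s: 7.32
tool_pos: [0.5181, -0.2332, 0.2346]
tool_rot: [179.9, 0.0, 94.4]
force: [0.3, -0.8, -1.1]
grip_width: 0.0198
grasp_force: 25.0
t 7.32 pos [ 0.5181 -0.2332  0.2346] rot [1.799e+02 1.000e-02 9.442e+01] w 0.0198 F [ 0.27 -0.8  -1.05] units [ 0.01 -0.03  0.08] turn 0.003
271 [ 0.5103 -0.2401  0.1126] [ 0.5235 -0.2274  0.1644] [ 0.5316 -0.2219  0.203 ]
161 [ 0.5078 -0.2353  0.112 ] [ 0.516  -0.2277  0.1602] [ 0.5267 -0.224   0.2026]
```

View pics/d.png

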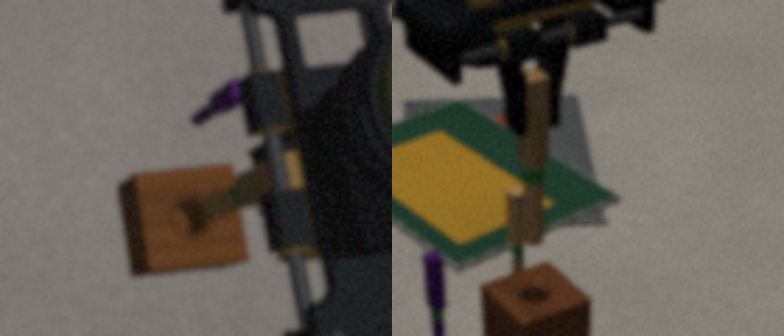

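The stick is held upright with its lower end at 0.112; the green band is visible and the hole is empty. I'll now travel to just short of the bowl and look with the wrist camera.

```bash
python3 -m jog '[[0,0.4,0,0,0],[0,0.8,0,0,0],[0,1,0,0,0],[0,1,0,0,0],[0,1,0,0,0],[0,1,0,0,0],[0,1,0,0,0],[0,1,0,0,0],[0,1,0,0,0],[0,1,0,0,0],[0,1,0,0,0],[0,1,0,0,0]]' 25 >/dev/null
python3 -m jog '[[0,1,0,0,0],[0,1,0,0,0],[0,1,0,0,0],[0,0.6,0,0,0],[0,0,0,0,0],[0,0,0,0,0]]' 25
cat > beads.py <<'E'
import sys;from h import *
def scan(c,bowl=None,d=.07):
  P=cloud(c);X=P.reshape(-1,3)
  b0=np.array([.481,.183])
  s=X[(np.hypot(*(X[:,:2]-b0).T)<.12)&(X[:,2]>.044)&(X[:,2]<.053)][:,:2]
  from scipy.optimize import least_squares
  f=least_squares(lambda p:np.hypot(*(s-p[:2]).T)-p[2],[*b0,.09],loss='soft_l1',f_scale=.002).x
  print('rim',len(s),f.round(4))
  # pixel -> plane z=.021 (bead tops)
  K=c['mtx'];T=c['world_from_camera'];v,u=np.indices(P.shape[:2])
  ray=np.stack([(u-K[0,2])/K[0,0],(v-K[1,2])/K[1,1],np.ones(u.shape)],-1)@T[:3,:3].T
  Q=T[:3,3]+ray*((.021-T[2,3])/ray[...,2])[...,None]
  h=cv2.cvtColor(c['color'],cv2.COLOR_RGB2HSV).astype(int);inb=(np.hypot(P[...,0]-f[0],P[...,1]-f[1])<.082)&(P[...,2]>.013)&(P[...,2]<.04)
  out={}
  for n,m in(('red',((h[...,0]<12)|(h[...,0]>168))&(h[...,1]>110)),('blue',(h[...,0]>100)&(h[...,0]<135)&(h[...,1]>100))):
    pts=P[m&inb][:,:2].astype(np.float32)
    if len(pts)<20: print(n,'few');continue
    k,l,cc=cv2.kmeans(pts,4,None,(3,60,1e-7),20,2)
    out[n]=cc;print(n,np.bincount(l.ravel()),cc[np.argsort(cc[:,1])].round(3).tolist(),[(cv2.minEnclosingCircle(pts[l.ravel()==i])[1]*1000).__round__(1) for i in range(4)])
  if len(out)==2:
    D=np.hypot(*(out['red'][:,None]-out['blue'][None]).transpose(2,0,1));print('min red',D.min(1).round(3),'blue',D.min(0).round(3))
  return f,out
if __name__=='__main__':
  c=cam(sys.argv[1]);
  if len(sys.argv)>2: save(sys.argv[2],c['color'])
  scan(c)
E
python3 beads.py wrist w2.png; python3 beads.py top; python3 beads.py scene
```

```text
time_s: 8.92
tool_pos: [0.4947, 0.062, 0.2333]
tool_rot: [-180.0, 0.1, 94.5]
force: [-1.5, -1.8, -0.6]
grip_width: 0.0201
grasp_force: 25.0
rim 1911 [0.4795 0.1854 0.0887]
red [321 286 292 313] [[0.45399999618530273, 0.14100000262260437], [0.43700000643730164, 0.15800000727176666], [0.4699999988079071, 0.15800000727176666], [0.453000009059906, 0.17499999701976776]] [10.5, 10.5, 10.4, 10.4]
blue [358 358 210 331] [[0.5059999823570251, 0.19499999284744263], [0.49000000953674316, 0.210999995470047], [0.5230000019073486, 0.210999995470047], [0.5059999823570251, 0.22300000488758087]] [10.4, 10.6, 10.8, 10.7]
min red [0.051 0.075 0.052 0.075] blue [0.051 0.075 0.072 0.052]
rim 0 [0.481 0.183 0.09 ]
red few
blue few
rim 758 [0.4826 0.1855 0.0891]
red [74 56 72 81] [[0.4580000042915344, 0.14399999380111694], [0.4410000145435333, 0.1599999964237213], [0.4740000069141388, 0.1599999964237213], [0.4569999873638153, 0.1770000010728836]] [11.9, 11.9, 10.5, 11.0]
blue few
```

View pics/w2.png

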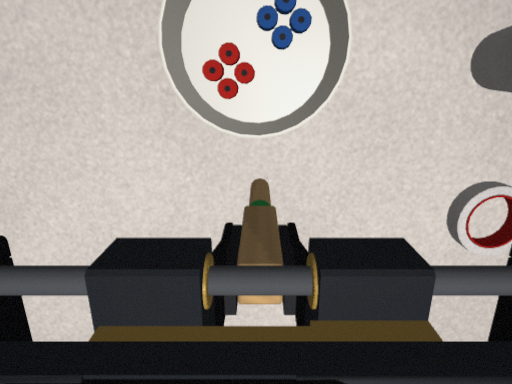

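The wrist view shows the bowl centre near (256,40), reds around (228,70) and blues around (285,18), with the stick clear. I'll work out a robust stirring path with a small disc-pushing model.

```bash
cat > sim.py <<'E'
import numpy as np
RB,RS,WALL=.011,.008,.078
def run(B,path,step=.001):  # B: (n,8,2) relative to the bowl; path: list of points, same for all n
  B=B.copy();n=B.shape[0];iu=np.triu_indices(8,1)
  for a,b in zip(path[:-1],path[1:]):
    m=max(1,int(np.hypot(*(b-a))/step))
    for k in range(1,m+1):
      p=a+(b-a)*k/m
      for it in range(6):
        d=B-p;r=np.linalg.norm(d,axis=2,keepdims=True);B+=d/np.maximum(r,1e-9)*np.maximum(0,RB+RS-r)
        d=B[:,:,None]-B[:,None];r=np.linalg.norm(d,axis=3,keepdims=True)
        o=np.maximum(0,2*RB-r)*.5*(~np.eye(8,dtype=bool))[None,:,:,None]
        if o.max()<1e-5: break
        B+=(d/np.maximum(r,1e-9)*o).sum(2)
      r=np.linalg.norm(B,axis=2,keepdims=True);B*=np.minimum(1,(WALL-RB)/r)
  return B
def score(B):
  D=np.linalg.norm(B[:,:4,None]-B[:,None,4:],axis=3);return np.maximum(D.min(2).max(1),D.min(1).max(1))
def search(B,N=1500,nseg=(2,3,4),seed=0,rmax=.060):
  g=np.random.default_rng(seed);res=[]
  pt=lambda:(lambda r,t:np.array([r*np.cos(t),r*np.sin(t)]))(rmax*np.sqrt(g.random()),g.random()*6.283)
  while len(res)<N:
    p=[pt()]
    if np.linalg.norm(B-p[0],axis=1).min()<.023: continue
    p+= [pt() for _ in range(g.choice(nseg)-1)]
    p=np.round(p,3);L=np.hypot(*np.diff(p,axis=0).T).sum()
    if L>.25: continue
    X=run(B[None],p,.002);res.append((score(X)[0],L,p))
  res.sort(key=lambda r:r[0]);out=[]
  for s,L,p in res[:40]:
    X=B+g.normal(0,.002,(24,8,2));X=run(X,p,.002);q=score(X)
    out.append((np.mean(q>.039),q.mean(),s,L,p))
  out.sort(key=lambda r:r[:2]);return out
E
python3 - <<'E'
from sim import *;import time;t=time.time()
c=np.array([.480,.1855])
B=np.array([[.454,.141],[.437,.158],[.470,.158],[.453,.175],[.506,.195],[.490,.211],[.523,.211],[.506,.227]])-c
for o in search(B,2000)[:5]: print([round(float(x),4) for x in o[:4]],(o[4]+c).round(3).tolist(),(run(B[None],o[4])[0]+c).round(3).tolist())
print(time.time()-t)
E
```

```text
[1.0, 0.0732, 0.057, 0.2402] [[0.424, 0.182], [0.492, 0.138], [0.496, 0.242], [0.453, 0.21]] [[0.454, 0.14], [0.436, 0.152], [0.513, 0.179], [0.464, 0.179], [0.514, 0.205], [0.447, 0.193], [0.532, 0.217], [0.515, 0.233]]
[1.0, 0.0757, 0.075, 0.1962] [[0.511, 0.143], [0.523, 0.188], [0.459, 0.222], [0.525, 0.184]] [[0.454, 0.141], [0.437, 0.158], [0.47, 0.158], [0.453, 0.175], [0.48, 0.188], [0.481, 0.232], [0.523, 0.211], [0.506, 0.227]]
[1.0, 0.0759, 0.075, 0.112] [[0.505, 0.16], [0.528, 0.188], [0.458, 0.216]] [[0.454, 0.141], [0.437, 0.158], [0.47, 0.158], [0.453, 0.175], [0.478, 0.188], [0.484, 0.226], [0.523, 0.211], [0.506, 0.227]]
[1.0, 0.0762, 0.075, 0.0443] [[0.477, 0.242], [0.496, 0.202]] [[0.454, 0.141], [0.437, 0.158], [0.47, 0.158], [0.453, 0.175], [0.512, 0.191], [0.486, 0.185], [0.523, 0.211], [0.506, 0.227]]
[1.0, 0.0763, 0.075, 0.1324] [[0.469, 0.242], [0.507, 0.194], [0.445, 0.229]] [[0.454, 0.141], [0.437, 0.158], [0.47, 0.158], [0.453, 0.175], [0.521, 0.182], [0.484, 0.186], [0.523, 0.211], [0.506, 0.227]]
27.51326894760132
```

```bash
cat >> sim.py <<'E'
def soft(B):
  D=np.linalg.norm(B[:,:4,None]-B[:,None,4:],axis=3);m=np.concatenate([D.min(2),D.min(1)],1);return np.maximum(0,m-.034).sum(1)
def climb(B,seed,T=45,npt=5,Lmax=.42,rmax=.064):
  import time;g=np.random.default_rng(seed);t0=time.time()
  N=B+g.normal(0,.0015,(5,8,2));N[0]=B
  def f(p):
    if np.linalg.norm(B-p[0],axis=1).min()<.022 or np.linalg.norm(p,axis=1).max()>rmax: return 9
    L=np.hypot(*np.diff(p,axis=0).T).sum()
    if L>Lmax: return 9
    X=run(N,p,.002);return soft(X).mean()+.5*soft(X).max()+.02*L
  best=(9,None);pop=[]
  while time.time()-t0<T*.4:
    p=g.uniform(-rmax,rmax,(npt,2));s=f(p)
    if s<9: pop.append((s,p))
  pop.sort(key=lambda r:r[0]);best=pop[0];pop=pop[:3]
  while time.time()-t0<T:
    i=g.integers(len(pop));s,p=pop[i];q=p+g.normal(0,g.choice([.004,.012,.03]),p.shape)*(g.random((npt,1))<.5);s2=f(q)
    if s2<s: pop[i]=(s2,q)
  return min(pop,key=lambda r:r[0])
def plan(B,T=60,n=8,**k):
  from multiprocessing import Pool;import os
  with Pool(min(n,os.cpu_count())) as P: R=P.starmap(_c,[(B,i,T,k) for i in range(n)])
  g=np.random.default_rng(9);out=[]
  for s,p in R:
    p=p.round(3);q=score(run(B+g.normal(0,.002,(40,8,2)),p,.002));out.append((np.mean(q>.042),q.mean(),p))
  out.sort(key=lambda r:r[:2]);return out
def _c(B,i,T,k): return climb(B,i,T,**k)
E
nproc
OMP_NUM_THREADS=1 python3 - <<'E'
from sim import *
c=np.array([.480,.1855])
B=np.array([[.454,.141],[.437,.158],[.470,.158],[.453,.175],[.506,.195],[.490,.211],[.523,.211],[.506,.227]])-c
for o in plan(B,100)[:4]: print([round(float(x),4) for x in o[:2]],(o[2]+c).round(3).tolist(),(run(B[None],o[2])[0]+c).round(3).tolist())
E
```

```text
4
[1.0, 0.0641] [[0.481, 0.244], [0.49, 0.188], [0.418, 0.198], [0.47, 0.152], [0.464, 0.236]] [[0.454, 0.141], [0.436, 0.156], [0.488, 0.147], [0.485, 0.209], [0.513, 0.191], [0.496, 0.169], [0.523, 0.211], [0.506, 0.227]]
[1.0, 0.0661] [[0.49, 0.242], [0.499, 0.14], [0.435, 0.144], [0.518, 0.176], [0.481, 0.176]] [[0.42, 0.155], [0.44, 0.165], [0.495, 0.195], [0.456, 0.18], [0.518, 0.195], [0.473, 0.194], [0.528, 0.215], [0.51, 0.227]]
[1.0, 0.0679] [[0.476, 0.236], [0.516, 0.236], [0.434, 0.182], [0.525, 0.15], [0.508, 0.172]] [[0.454, 0.141], [0.437, 0.158], [0.477, 0.147], [0.514, 0.189], [0.499, 0.205], [0.482, 0.191], [0.534, 0.199], [0.519, 0.216]]
[1.0, 0.0704] [[0.427, 0.184], [0.449, 0.169], [0.525, 0.162], [0.525, 0.228], [0.479, 0.146]] [[0.452, 0.14], [0.436, 0.156], [0.471, 0.129], [0.475, 0.186], [0.465, 0.159], [0.488, 0.208], [0.515, 0.243], [0.5, 0.227]]
```

```bash
OMP_NUM_THREADS=1 python3 - <<'E'
from sim import *
q=.5**.5
U=np.array([[q,q],[-q,q]]) # rows: s,t
c=np.array([.480,.1855])
B=np.array([[.454,.141],[.437,.158],[.470,.158],[.453,.175],[.506,.195],[.490,.211],[.523,.211],[.506,.227]])-c
B=B@U.T
print((B*1000).round().astype(int).tolist())
N=B+np.random.default_rng(0).normal(0,.0015,(20,8,2));N[0]=B
opts={'wedge':[[(-66,0),(0,0)]],'wedge+':[[(-66,0),(25,0)]],'wedge++':[[(-66,0),(55,0)]],
'col':[[(-65,14),(10,14)],[(-65,-14),(10,-14)]],
'colout':[[(-65,4),(20,36)],[(-65,-4),(20,-36)]],
'colx':[[(-65,12),(0,12)],[(65,-12),(0,-12)]],
'colx2':[[(-65,12),(15,12)],[(65,-12),(-15,-12)]],
'colx3':[[(-65,10),(25,10)],[(65,-10),(-25,-10)]],
'colx4':[[(-65,14),(15,14)],[(65,-14),(-15,-14)]]}
for n,ss in opts.items():
  X=N
  for s in ss: X=run(X,np.array(s,float)/1000,.001)
  print(n,score(X)[0].round(3),np.sort(score(X))[[5,10,15]].round(3),(X[0]*1000).round().astype(int).tolist())
E
```

```text
[[-50, -13], [-50, 11], [-27, -12], [-27, 12], [25, -12], [25, 11], [48, -12], [48, 11]]
wedge 0.072 [0.072 0.073 0.074] [[-47, -19], [-46, 19], [-22, -19], [-20, 19], [25, -12], [25, 11], [48, -12], [48, 11]]
wedge+ 0.076 [0.075 0.076 0.077] [[-47, -19], [-46, 19], [-22, -19], [-20, 19], [29, -19], [29, 19], [50, -12], [50, 11]]
wedge++ 0.076 [0.076 0.077 0.08 ] [[-47, -19], [-46, 19], [-22, -19], [-20, 19], [29, -19], [29, 19], [54, -19], [56, 19]]
col 0.061 [0.059 0.064 0.066] [[-29, -33], [-22, 5], [-3, -33], [20, 30], [29, -13], [29, 9], [51, -12], [51, 11]]
colout 0.068 [0.066 0.068 0.069] [[-39, -34], [-34, 36], [2, -9], [-8, 11], [25, -12], [25, 11], [48, -12], [48, 11]]
colx 0.048 [0.051 0.055 0.061] [[-50, -13], [-24, -6], [-25, -28], [8, 29], [-6, 6], [25, 11], [20, -31], [48, 11]]
colx2 0.051 [0.058 0.059 0.067] [[-50, -13], [-31, -2], [-25, -28], [8, 31], [-6, 7], [34, 9], [20, -31], [56, 11]]
colx3 0.084 [0.062 0.069 0.078] [[-60, -12], [-23, 29], [-40, -21], [10, 9], [21, -34], [39, 23], [42, -29], [56, 10]]
colx4 0.047 [0.048 0.052 0.059] [[-50, -14], [-31, -4], [-29, -26], [20, 33], [-8, -33], [32, 14], [12, 5], [54, 12]]
```

```bash
cat > beam.py <<'E'
from sim import *
from multiprocessing import Pool
def val(X): return soft(X).mean()
def job(a):
  X,seed,n=a;g=np.random.default_rng(seed);out=[];B=X[0]
  while len(out)<n:
    p=g.uniform(-.067,.067,2)
    if np.hypot(*p)>.067 or np.linalg.norm(X-p,axis=2).min()<.020: continue
    i=g.integers(8);d=B[i]-p+g.normal(0,.007,2);d/=np.hypot(*d)   # aim near a bead
    e=p+d*g.uniform(.02,.12)
    if np.hypot(*e)>.062: continue
    s=np.array([p,e]).round(3);Y=run(X,s,.002);out.append((val(Y),s,Y))
  out.sort(key=lambda r:r[0]);return out[:4]
def beam(B,depth=3,width=12,n=150,sig=.0015,seed=0):
  g=np.random.default_rng(seed);N=B+g.normal(0,sig,(8,8,2));N[0]=B
  st=[(val(N),[],N)];hist=[]
  with Pool(4) as P:
    for d in range(depth):
      k=max(1,width//len(st)*4)
      jobs=[(s[2],int(g.integers(1e9)),n) for s in st for _ in range(k if len(st)==1 else 1)];own=[s for s in st for _ in range(k if len(st)==1 else 1)]
      nx=[(v,o[1]+[s],Y) for o,r in zip(own,P.map(job,jobs)) for v,s,Y in r]
      nx.sort(key=lambda r:r[0]);st=nx[:width];hist.append(st[0])
  return hist
def show(h,c):
  for v,ss,X in h: print(round(float(v),4),score(X).round(3).tolist(),[(s+c).round(3).tolist() for s in ss],'->',(X[0]+c).round(3).tolist())
E
OMP_NUM_THREADS=1 python3 - <<'E'
from beam import *;import time;t=time.time()
c=np.array([.480,.1855])
B=np.array([[.454,.141],[.437,.158],[.470,.158],[.453,.175],[.506,.195],[.490,.211],[.523,.211],[.506,.227]])-c
show(beam(B,depth=4,width=24,n=120),c);print(time.time()-t)
E
```

```text
0.1232 [0.082, 0.079, 0.08, 0.08, 0.082, 0.08, 0.081, 0.08] [[[0.417, 0.174], [0.524, 0.178]]] -> [[0.454, 0.141], [0.438, 0.155], [0.471, 0.156], [0.493, 0.195], [0.515, 0.196], [0.488, 0.217], [0.526, 0.215], [0.507, 0.228]]
0.0816 [0.056, 0.06, 0.059, 0.061, 0.053, 0.058, 0.069, 0.058] [[[0.537, 0.196], [0.473, 0.194]], [[0.417, 0.172], [0.464, 0.176]]] -> [[0.454, 0.14], [0.437, 0.154], [0.471, 0.154], [0.47, 0.193], [0.484, 0.174], [0.488, 0.214], [0.522, 0.214], [0.505, 0.228]]
0.0327 [0.048, 0.051, 0.048, 0.054, 0.053, 0.052, 0.051, 0.047] [[[0.535, 0.188], [0.45, 0.206]], [[0.465, 0.122], [0.462, 0.169]], [[0.466, 0.136], [0.498, 0.198]]] -> [[0.444, 0.147], [0.429, 0.163], [0.509, 0.213], [0.445, 0.178], [0.469, 0.188], [0.486, 0.219], [0.531, 0.212], [0.507, 0.235]]
0.0212 [0.045, 0.046, 0.05, 0.045, 0.045, 0.045, 0.043, 0.047] [[[0.542, 0.198], [0.469, 0.194]], [[0.414, 0.178], [0.531, 0.156]], [[0.543, 0.2], [0.483, 0.176]], [[0.422, 0.212], [0.49, 0.164]]] -> [[0.453, 0.139], [0.437, 0.154], [0.476, 0.141], [0.483, 0.192], [0.464, 0.16], [0.488, 0.214], [0.522, 0.216], [0.504, 0.229]]
82.25830268859863
```

```bash
python3 -m jog '[[0,0.5,0.2,0.15,0],[0,0.74,0.33,0.26,0],[0,0.74,0.33,0.26,0],[0,0.74,0.33,0.26,0],[0,0.74,0.33,0.26,0],[0,0.74,0.33,0.26,0],[0,0.74,0.33,0.26,0],[0,0.74,0.33,0.26,0],[0,0.74,0.33,0.26,0],[0,0.18,0.05,0,0],[0,0,0,0,0],[0,0,0,0,0]]' 25
python3 plan.py .542 .198 .138 94.4
```

```text
time_s: 10.07
tool_pos: [0.5426, 0.1972, 0.1891]
tool_rot: [-180.0, 0.1, 94.4]
force: [-0.2, -0.5, -1.1]
grip_width: 0.0199
grasp_force: 25.0
t 10.07 pos [0.5426 0.1972 0.1891] rot [-1.7999e+02  6.0000e-02  9.4370e+01] w 0.0199 F [-0.18 -0.52 -1.15] units [ 0.04 -0.02  2.56] turn -0.001
```

```bash
python3 -m jog '[[0,0.04,0,0.55,0],[0,0,0,0.7,0],[0,0,0,0.7,0],[0,0,0,0.4,0],[0,0,0,0.2,0],[0,0,0,0,0],[0,0,0,0,0]]' 25
python3 -m jog '[[0,0.01,-0.25,0,0],[0,0.01,-0.4,0,0],[0,0.01,-0.4,0,0],[0,0.01,-0.4,0,0],[0,0.01,-0.4,0,0],[0,0.01,-0.4,0,0],[0,0.01,-0.4,0,0],[0,0.01,-0.4,0,0],[0,0.01,-0.4,0,0],[0,0,-0.2,0,0],[0,0,0,0,0],[0,0,0,0,0]]' 25
python3 -m jog '[[0,0,0,-0.5,0],[0,0,0,-0.8,0],[0,0,0,-0.8,0],[0,-0.5,0.1,-0.5,0],[0,-1,0.1,-0.3,0],[0,-1,0.1,-0.3,0],[0,-1,0.1,-0.3,0],[0,-1,0.1,0,0],[0,-1,0.1,0,0],[0,-0.7,0,0,0],[0,0,0,0,0],[0,0,0,0,0]]' 25
python3 beads.py wrist
```

```text
time_s: 10.65
tool_pos: [0.5426, 0.1987, 0.1385]
tool_rot: [180.0, -0.0, 94.4]
force: [-1.5, 0.2, 0.2]
grip_width: 0.0198
grasp_force: 25.0
time_s: 11.65
tool_pos: [0.4693, 0.1952, 0.1382]
tool_rot: [180.0, -0.0, 94.4]
force: [0.8, 0.5, -0.7]
grip_width: 0.02
grasp_force: 25.0
time_s: 12.65
tool_pos: [0.4913, 0.0715, 0.2086]
tool_rot: [180.0, -0.0, 94.3]
force: [-0.2, 1.2, -1.7]
grip_width: 0.0199
grasp_force: 25.0
rim 2289 [0.4795 0.1854 0.0886]
red [350 333 363 327] [[0.453000009059906, 0.14100000262260437], [0.4320000112056732, 0.14900000393390656], [0.4699999988079071, 0.15800000727176666], [0.4399999976158142, 0.16899999976158142]] [10.6, 10.4, 10.4, 10.5]
blue [371 309 408 241] [[0.44999998807907104, 0.1889999955892563], [0.5080000162124634, 0.21299999952316284], [0.4819999933242798, 0.21400000154972076], [0.5040000081062317, 0.22599999606609344]] [10.3, 10.5, 10.5, 12.0]
min red [0.043 0.037 0.022 0.048] blue [0.022 0.067 0.058 0.076]
```

```bash
python3 -m jog '[[0,-0.7,0,-0.8,0],[0,-0.8,0,-0.8,0],[0,0,0,0,0]]' 25 >/dev/null
python3 beads.py wrist w3.png
```

```text
rim 1598 [0.4795 0.1853 0.0887]
red [329 295 314 304] [[0.453000009059906, 0.14100000262260437], [0.4320000112056732, 0.14900000393390656], [0.4699999988079071, 0.15800000727176666], [0.4399999976158142, 0.16899999976158142]] [10.6, 10.4, 10.6, 10.5]
blue [178  83  68 165] [[0.45100000500679016, 0.18400000035762787], [0.4480000138282776, 0.19300000369548798], [0.4819999933242798, 0.20600000023841858], [0.5080000162124634, 0.20800000429153442]] [9.9, 9.1, 8.3, 10.0]
min red [0.019 0.044 0.04  0.033] blue [0.019 0.063 0.05  0.025]
```

View pics/w3.png

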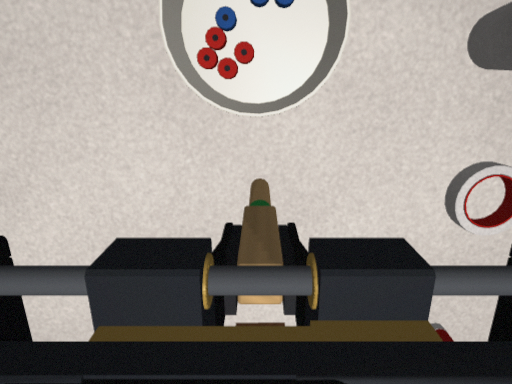

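Here the blues are cut off at the top edge (260,0), so I need to be about 55 mm closer.

```bash
python3 -m jog '[[0,0.9,0,0,0],[0,1,0,0,0],[0,0.8,0,0,0],[0,0,0,0,0],[0,0,0,0,0]]' 25 
python3 beads.py wrist
```

```text
time_s: 13.42
tool_pos: [0.4883, 0.0984, 0.2392]
tool_rot: [-179.9, 0.0, 94.7]
force: [-0.5, -0.0, -0.2]
grip_width: 0.0198
grasp_force: 25.0
rim 2359 [0.4794 0.1855 0.0887]
red [256 281 268 276] [[0.453000009059906, 0.14100000262260437], [0.4320000112056732, 0.15000000596046448], [0.4699999988079071, 0.15800000727176666], [0.4399999976158142, 0.17000000178813934]] [10.4, 10.6, 10.3, 10.6]
blue [329 281 305 313] [[0.4490000009536743, 0.1889999955892563], [0.4819999933242798, 0.2150000035762787], [0.5080000162124634, 0.2160000056028366], [0.5019999742507935, 0.23600000143051147]] [10.9, 10.2, 10.3, 10.5]
min red [0.048 0.022 0.037 0.043] blue [0.085 0.022 0.058 0.069]
```

```bash
OMP_NUM_THREADS=1 python3 - <<'E'
from beam import *
c=np.array([.480,.1855])
B=np.array([[.453,.141],[.432,.150],[.470,.158],[.440,.170],[.449,.189],[.482,.215],[.508,.216],[.502,.236]])-c
show(beam(B,depth=3,width=40,n=180),c)
E
```

```text
0.0413 [0.046, 0.048, 0.052, 0.047, 0.05, 0.054, 0.045, 0.052] [[[0.466, 0.12], [0.474, 0.208]]] -> [[0.449, 0.144], [0.428, 0.151], [0.493, 0.205], [0.44, 0.17], [0.449, 0.19], [0.483, 0.226], [0.511, 0.217], [0.502, 0.237]]
0.0125 [0.04, 0.04, 0.043, 0.04, 0.044, 0.041, 0.041, 0.042] [[[0.466, 0.12], [0.472, 0.174]], [[0.418, 0.21], [0.512, 0.168]]] -> [[0.449, 0.143], [0.428, 0.149], [0.491, 0.198], [0.438, 0.169], [0.46, 0.17], [0.482, 0.218], [0.508, 0.215], [0.502, 0.237]]
0.0046 [0.038, 0.035, 0.038, 0.036, 0.041, 0.038, 0.038, 0.038] [[[0.465, 0.122], [0.469, 0.169]], [[0.436, 0.216], [0.472, 0.18]], [[0.489, 0.13], [0.49, 0.216]]] -> [[0.448, 0.146], [0.425, 0.148], [0.505, 0.229], [0.435, 0.168], [0.457, 0.168], [0.472, 0.223], [0.524, 0.219], [0.502, 0.249]]
```

```bash
python3 -m jog '[[0,0.5,-0.4,0,0],[0,0.5,-0.4,0,0],[0,0.26,-0.22,0.4,0],[0,0,0,0.8,0],[0,0,0,0.8,0],[0,0,0,0,0],[0,0,0,0,0]]' 25
python3 plan.py .466 .1225 .138 94.5
```

```text
time_s: 14.05
tool_pos: [0.4662, 0.119, 0.1993]
tool_rot: [-179.9, 0.1, 94.4]
force: [1.2, -0.0, -0.1]
grip_width: 0.0195
grasp_force: 25.0
t 14.05 pos [0.4662 0.119  0.1993] rot [-1.7989e+02  6.0000e-02  9.4360e+01] w 0.0195 F [ 1.19 -0.02 -0.15] units [0.18 0.01 3.06] turn -0.003
```

```bash
python3 -m jog '[[0,0.18,0,0.5,0],[0,0,0,0.8,0],[0,0,0,0.8,0],[0,0,0,0.6,0],[0,0,0,0.36,0],[0,0,0,0,0],[0,0,0,0,0]]' 25
python3 -m jog '[[0,0.3,0.05,0,0],[0,0.4,0.07,0,0],[0,0.4,0.07,0,0],[0,0.4,0.07,0,0],[0,0.4,0.07,0,0],[0,0.4,0.07,0,0],[0,0.17,0.04,0,0],[0,0,0,0,0],[0,0,0,0,0]]' 25
python3 -m jog '[[0,0,0,-0.5,0],[0,0,0,-0.9,0],[0,0,0,-0.9,0],[0,0,0,-0.9,0],[0,-0.75,0.1,-0.9,0],[0,-1,0.15,-0.6,0],[0,-1,0.15,-0.3,0],[0,-1,0.15,0,0],[0,0,0,0,0],[0,0,0,0,0]]' 25
python3 beads.py wrist
```

```text
time_s: 14.63
tool_pos: [0.4669, 0.1235, 0.1392]
tool_rot: [180.0, 0.0, 94.4]
force: [0.3, -0.7, 0.2]
grip_width: 0.0197
grasp_force: 25.0
time_s: 15.38
tool_pos: [0.4715, 0.1734, 0.1388]
tool_rot: [-180.0, 0.0, 94.4]
force: [-0.8, 1.4, 0.6]
grip_width: 0.0201
grasp_force: 25.0
time_s: 16.22
tool_pos: [0.4887, 0.0978, 0.2398]
tool_rot: [179.9, -0.1, 94.2]
force: [0.2, 1.1, -0.1]
grip_width: 0.02
grasp_force: 25.0
rim 2363 [0.4794 0.1856 0.0887]
red [275 284 285 271] [[0.42899999022483826, 0.1509999930858612], [0.45100000500679016, 0.1550000011920929], [0.43700000643730164, 0.1720000058412552], [0.4729999899864197, 0.1940000057220459]] [10.7, 10.4, 10.8, 10.6]
blue [306 282 300 329] [[0.4490000009536743, 0.1889999955892563], [0.4819999933242798, 0.2150000035762787], [0.5080000162124634, 0.2160000056028366], [0.5019999742507935, 0.2370000034570694]] [10.5, 10.5, 10.3, 10.7]
min red [0.044 0.022 0.022 0.034] blue [0.041 0.022 0.022 0.051]
```

```bash
OMP_NUM_THREADS=1 python3 - <<'E'
from beam import *
c=np.array([.480,.1855])
B=np.array([[.429,.151],[.451,.155],[.437,.172],[.473,.194],[.449,.189],[.482,.215],[.508,.216],[.502,.237]])-c
show(beam(B,depth=2,width=48,n=250),c)
E
```

```text
0.0085 [0.038, 0.038, 0.04, 0.038, 0.041, 0.038, 0.042, 0.038] [[[0.42, 0.208], [0.53, 0.168]]] -> [[0.429, 0.151], [0.451, 0.153], [0.436, 0.171], [0.497, 0.2], [0.458, 0.174], [0.482, 0.216], [0.51, 0.218], [0.502, 0.238]]
0.0003 [0.032, 0.031, 0.035, 0.032, 0.035, 0.034, 0.034, 0.031] [[[0.423, 0.198], [0.503, 0.184]], [[0.544, 0.202], [0.462, 0.176]]] -> [[0.427, 0.151], [0.448, 0.141], [0.43, 0.173], [0.496, 0.207], [0.449, 0.163], [0.478, 0.221], [0.514, 0.22], [0.501, 0.239]]
```

```bash
python3 -m jog '[[0,0.5,-0.25,0,0],[0,0.8,-0.43,0.3,0],[0,0.8,-0.43,0.4,0],[0,0.8,-0.43,0.4,0],[0,0.8,-0.43,0.4,0],[0,0.8,-0.43,0.4,0],[0,0.6,-0.33,0.4,0],[0,0.25,-0.15,0,0],[0,0,0,0,0],[0,0,0,0,0]]' 25
python3 plan.py .423 .200 .138 94.5
```

```text
time_s: 17.1
tool_pos: [0.4229, 0.2018, 0.1934]
tool_rot: [180.0, 0.0, 94.5]
force: [0.1, 0.6, -0.1]
grip_width: 0.0199
grasp_force: 25.0
t 17.1 pos [0.4229 0.2018 0.1934] rot [1.7996e+02 1.0000e-02 9.4470e+01] w 0.0199 F [ 0.1   0.62 -0.15] units [-0.09 -0.    2.77] turn -0.001
```

```bash
python3 -m jog '[[0,-0.09,0,0.5,0],[0,0,0,0.8,0],[0,0,0,0.7,0],[0,0,0,0.5,0],[0,0,0,0.27,0],[0,0,0,0,0],[0,0,0,0,0]]' 25
python3 -m jog '[[0,-0.1,0.3,0,0],[0,-0.12,0.4,0,0],[0,-0.12,0.4,0,0],[0,-0.12,0.4,0,0],[0,-0.12,0.4,0,0],[0,-0.12,0.4,0,0],[0,-0.12,0.4,0,0],[0,-0.12,0.4,0,0],[0,-0.12,0.4,0,0],[0,-0.11,0.4,0,0],[0,0,0,0,0],[0,0,0,0,0]]' 25
python3 -m jog '[[0,0,0,-0.5,0],[0,0,0,-0.9,0],[0,0,0,-0.9,0],[0,-0.2,0,-0.9,0],[0,-1,-0.25,-0.9,0],[0,-1,-0.25,-0.6,0],[0,-1,-0.25,-0.3,0],[0,-1,-0.25,0,0],[0,0,0,0,0],[0,0,0,0,0]]' 25
python3 beads.py wrist
```

```text
time_s: 17.68
tool_pos: [0.4231, 0.1996, 0.1377]
tool_rot: [180.0, 0.0, 94.4]
force: [-0.0, -0.4, 0.1]
grip_width: 0.02
grasp_force: 25.0
time_s: 18.68
tool_pos: [0.5027, 0.1823, 0.1375]
tool_rot: [-180.0, 0.0, 94.4]
force: [0.0, -0.2, -1.1]
grip_width: 0.02
grasp_force: 25.0
time_s: 19.52
tool_pos: [0.4884, 0.0961, 0.2378]
tool_rot: [180.0, -0.1, 94.3]
force: [-0.5, 0.3, -0.7]
grip_width: 0.0199
grasp_force: 25.0
rim 2327 [0.4795 0.1855 0.0887]
red [279 293 282 282] [[0.42899999022483826, 0.15000000596046448], [0.45100000500679016, 0.1550000011920929], [0.43700000643730164, 0.1720000058412552], [0.5199999809265137, 0.19200000166893005]] [10.9, 10.6, 10.4, 10.7]
blue [306 257 340 318] [[0.49300000071525574, 0.16500000655651093], [0.4819999933242798, 0.2150000035762787], [0.5080000162124634, 0.2160000056028366], [0.5019999742507935, 0.2370000034570694]] [10.4, 10.2, 10.9, 10.7]
min red [0.065 0.027 0.057 0.044] blue [0.044 0.038 0.048 0.027]
```

```bash
OMP_NUM_THREADS=1 python3 - <<'E'
from beam import *
c=np.array([.480,.1855])
B=np.array([[.429,.150],[.451,.155],[.437,.172],[.520,.192],[.493,.165],[.482,.215],[.508,.216],[.502,.237]])-c
show(beam(B,depth=2,width=48,n=300),c)
E
```

```text
0.0208 [0.043, 0.044, 0.047, 0.044, 0.045, 0.047, 0.046, 0.043] [[[0.543, 0.2], [0.469, 0.142]]] -> [[0.426, 0.149], [0.448, 0.153], [0.437, 0.172], [0.504, 0.194], [0.467, 0.164], [0.482, 0.215], [0.508, 0.216], [0.502, 0.237]]
0.0042 [0.035, 0.034, 0.038, 0.037, 0.037, 0.037, 0.044, 0.034] [[[0.514, 0.158], [0.474, 0.176]], [[0.545, 0.19], [0.452, 0.182]]] -> [[0.425, 0.15], [0.447, 0.144], [0.435, 0.172], [0.491, 0.205], [0.456, 0.164], [0.477, 0.222], [0.509, 0.217], [0.502, 0.238]]
```

```bash
python3 -m jog '[[0,0.5,0.25,0,0],[0,0.8,0.38,0.3,0],[0,0.8,0.38,0.5,0],[0,0.7,0.35,0.6,0],[0,0.39,0.17,0.6,0],[0,0,0,0.6,0],[0,0,0,0,0],[0,0,0,0,0]]' 25
python3 plan.py .514 .162 .138 94.5
```

```text
time_s: 20.23
tool_pos: [0.5137, 0.1623, 0.1845]
tool_rot: [-179.9, 0.1, 94.4]
force: [-0.2, -0.5, -0.5]
grip_width: 0.0202
grasp_force: 25.0
t 20.23 pos [0.5137 0.1623 0.1845] rot [-1.7987e+02  1.0000e-01  9.4380e+01] w 0.0202 F [-0.16 -0.45 -0.48] units [-0.01  0.02  2.32] turn -0.003
```

```bash
python3 -m jog '[[0,0,0,0.5,0],[0,0,0,0.7,0],[0,0,0,0.7,0],[0,0,0,0.4,0],[0,0,0,0,0],[0,0,0,0,0]]' 25
python3 -m jog '[[0,0.05,-0.2,0,0],[0,0.06,-0.27,0,0],[0,0.06,-0.28,0,0],[0,0.06,-0.28,0,0],[0,0.06,-0.28,0,0],[0,0.07,-0.28,0,0],[0,0.06,-0.28,0,0],[0,0,0,0,0],[0,0,0,0,0]]' 25
python3 -m jog '[[0,0,0,-0.5,0],[0,0,0,-0.6,0],[0,0,0,-0.6,0],[0,0.07,0.5,0,0],[0,0.1,0.7,0,0],[0,0.1,0.7,0,0],[0,0.1,0.7,0,0],[0,0.1,0.7,0,0],[0,0,0,0,0],[0,0,0,0,0]]' 25
python3 plan.py .541 .182 .138 94.5; python3 beads.py wrist; python3 beads.py scene
```

```text
time_s: 20.73
tool_pos: [0.5145, 0.1628, 0.1397]
tool_rot: [180.0, -0.0, 94.4]
force: [0.1, -1.1, -0.7]
grip_width: 0.0196
grasp_force: 25.0
time_s: 21.48
tool_pos: [0.4764, 0.1692, 0.1398]
tool_rot: [180.0, -0.0, 94.5]
force: [-0.2, 0.6, 0.5]
grip_width: 0.0199
grasp_force: 25.0
time_s: 22.32
tool_pos: [0.542, 0.183, 0.1743]
tool_rot: [180.0, 0.0, 94.4]
force: [-0.5, -0.1, -0.5]
grip_width: 0.0199
grasp_force: 25.0
t 22.32 pos [0.542  0.183  0.1743] rot [1.7999e+02 4.0000e-02 9.4390e+01] w 0.0199 F [-0.47 -0.07 -0.49] units [-0.04 -0.05  1.81] turn -0.003
rim 2803 [0.4797 0.186  0.0887]
red [379 371 392 370] [[0.42399999499320984, 0.14800000190734863], [0.4440000057220459, 0.15700000524520874], [0.43299999833106995, 0.17599999904632568], [0.5210000276565552, 0.19300000369548798]] [13.1, 10.7, 10.8, 11.1]
blue [383 378 390 394] [[0.4580000042915344, 0.17499999701976776], [0.4830000102519989, 0.2160000056028366], [0.5090000033378601, 0.21699999272823334], [0.503000020980835, 0.23800000548362732]] [10.7, 12.2, 10.6, 10.6]
min red [0.044 0.027 0.025 0.023] blue [0.027 0.023 0.044 0.048]
rim 679 [0.4827 0.1856 0.0891]
red [63 82 72 74] [[0.4259999990463257, 0.14800000190734863], [0.44600000977516174, 0.15700000524520874], [0.4359999895095825, 0.17599999904632568], [0.5239999890327454, 0.19200000166893005]] [10.0, 11.9, 10.5, 10.9]
blue [14 15 12 12] [[0.46000000834465027, 0.16899999976158142], [0.4519999921321869, 0.17399999499320984], [0.4659999907016754, 0.17599999904632568], [0.45899999141693115, 0.18000000715255737]] [5.2, 4.9, 3.5, 4.6]
min red [0.06  0.016 0.037 0.018] blue [0.028 0.018 0.023 0.016]
```

```bash
python3 -m jog '[[0,-0.04,-0.03,0.5,0],[0,0,0,0.7,0],[0,0,0,0.4,0],[0,0,0,0.2,0],[0,0,0,0,0],[0,0,0,0,0]]' 25
python3 -m jog '[[0,0.1,-0.2,0,0],[0,0.12,-0.24,0,0],[0,0.12,-0.24,0,0],[0,0.12,-0.24,0,0],[0,0.12,-0.24,0,0],[0,0.12,-0.24,0,0],[0,0,0,0,0],[0,0,0,0,0],[0,0,0,0,0]]' 25
python3 beads.py wrist w4.png
```

```text
time_s: 22.92
tool_pos: [0.5409, 0.1823, 0.1375]
tool_rot: [-180.0, 0.0, 94.4]
force: [0.6, -0.2, -0.8]
grip_width: 0.0195
grasp_force: 25.0
time_s: 23.67
tool_pos: [0.512, 0.1943, 0.1376]
tool_rot: [180.0, -0.0, 94.4]
force: [-0.2, -0.3, -0.6]
grip_width: 0.02
grasp_force: 25.0
rim 3124 [0.4794 0.1861 0.0885]
red [464 381 477 445] [[0.42399999499320984, 0.15000000596046448], [0.4440000057220459, 0.15800000727176666], [0.43299999833106995, 0.17599999904632568], [0.49300000071525574, 0.20600000023841858]] [10.7, 12.1, 11.0, 11.2]
blue [464 476 482 489] [[0.4569999873638153, 0.17599999904632568], [0.47699999809265137, 0.21899999678134918], [0.49799999594688416, 0.22699999809265137], [0.5019999742507935, 0.24799999594688416]] [12.3, 11.5, 10.9, 10.7]
min red [0.021 0.042 0.024 0.023] blue [0.023 0.022 0.021 0.043]
```

View pics/w4.png

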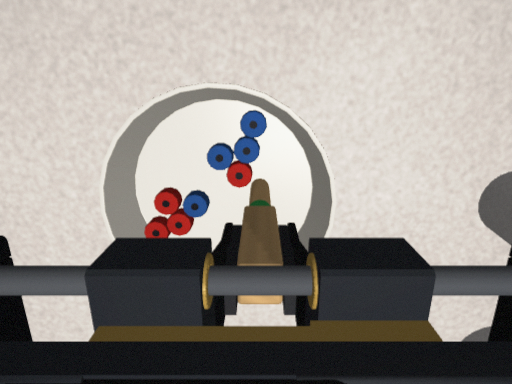

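```bash
OMP_NUM_THREADS=1 python3 - <<'E'
from beam import *
c=np.array([.4797,.1858])
B=np.array([[.424,.1495],[.444,.158],[.433,.176],[.493,.206],[.457,.1755],[.477,.219],[.498,.227],[.502,.248]])-c
print(soft(B[None]),score(B[None]))
show(beam(B,depth=2,width=48,n=400,sig=.001),c)
E
```

```text
[0.01696537] [0.04295346]
0.0083 [0.042, 0.042, 0.042, 0.043, 0.042, 0.042, 0.043, 0.042] [[[0.536, 0.204], [0.456, 0.184]]] -> [[0.422, 0.151], [0.444, 0.145], [0.43, 0.177], [0.484, 0.211], [0.449, 0.166], [0.469, 0.227], [0.499, 0.227], [0.502, 0.249]]
0.0 [0.03, 0.031, 0.029, 0.031, 0.032, 0.029, 0.034, 0.032] [[[0.536, 0.204], [0.456, 0.184]], [[0.508, 0.162], [0.484, 0.21]]] -> [[0.422, 0.151], [0.444, 0.145], [0.43, 0.177], [0.481, 0.229], [0.449, 0.166], [0.459, 0.234], [0.503, 0.227], [0.502, 0.249]]
```

```bash
python3 -m jog '[[0,0,0,-0.5,0],[0,0,0,-0.5,0],[0,0,0,-0.5,0],[0,0.05,-0.6,0,0],[0,0,-0.75,0,0],[0,0,-0.6,0,0],[0,0,0,0,0],[0,0,0,0.5,0],[0,0,0,0.5,0],[0,0,0,0.5,0],[0,0,0,0,0]]' 25
python3 -m jog '[[0,-0.13,-0.15,0,0],[0,-0.13,-0.16,0,0],[0,-0.13,-0.16,0,0],[0,-0.14,-0.15,0,0],[0,0,0,0,0],[0,0,0,0,0]]' 25
python3 -m jog '[[0,0,0,-0.5,0],[0,0,0,-0.5,0],[0,0,0,-0.5,0],[0,0.07,0.6,0,0],[0,0,0.75,0,0],[0,0,0.6,0,0],[0,0,0,0,0],[0,0,0,0,0]]' 25
python3 plan.py .5 .185 .138 94.5
python3 beads.py wrist
```

```text
time_s: 24.63
tool_pos: [0.472, 0.1912, 0.1348]
tool_rot: [-179.8, 0.2, 94.4]
force: [-0.7, 0.4, -0.3]
grip_width: 0.0201
grasp_force: 25.0
time_s: 25.13
tool_pos: [0.4616, 0.1805, 0.1379]
tool_rot: [180.0, -0.1, 94.4]
force: [0.5, -0.7, -0.7]
grip_width: 0.0202
grasp_force: 25.0
time_s: 25.8
tool_pos: [0.5008, 0.1851, 0.1684]
tool_rot: [180.0, 0.0, 94.4]
force: [0.5, 0.4, -1.0]
grip_width: 0.0198
grasp_force: 25.0
t 25.8 pos [0.5008 0.1851 0.1684] rot [1.7996e+02 1.0000e-02 9.4390e+01] w 0.0198 F [ 0.5   0.41 -1.01] units [ 0.   -0.04  1.52] turn -0.003
rim 2879 [0.4794 0.1861 0.0885]
red [387 380 394 355] [[0.4449999928474426, 0.14399999380111694], [0.42399999499320984, 0.14800000190734863], [0.43299999833106995, 0.17599999904632568], [0.49300000071525574, 0.20499999821186066]] [12.1, 10.7, 10.7, 10.7]
blue [393 376 392 390] [[0.4580000042915344, 0.16300000250339508], [0.47699999809265137, 0.21899999678134918], [0.49799999594688416, 0.22599999606609344], [0.5019999742507935, 0.24699999392032623]] [10.6, 12.2, 10.9, 11.2]
min red [0.037 0.021 0.028 0.022] blue [0.043 0.022 0.021 0.022]
```

```bash
python3 -m jog '[[0,0,-0.04,0.5,0],[0,0,0,0.5,0],[0,0,0,0.5,0],[0,0,0,0,0],[0,0,0,0,0],[0,0.2,-0.05,0,0],[0,0.26,-0.06,0,0],[0,0.26,-0.06,0,0],[0,0.25,-0.06,0,0],[0,0,0,0,0],[0,0,0,0,0],[0,0,0,0,0]]' 25
python3 beads.py wrist
```

```text
time_s: 26.85
tool_pos: [0.4935, 0.204, 0.1377]
tool_rot: [180.0, -0.0, 94.4]
force: [-0.6, 0.6, -0.1]
grip_width: 0.0201
grasp_force: 25.0
rim 3131 [0.4794 0.186  0.0886]
red [ 39 466 461 131] [[0.4480000138282776, 0.15000000596046448], [0.42399999499320984, 0.1550000011920929], [0.43299999833106995, 0.1770000010728836], [0.47600001096725464, 0.21799999475479126]] [9.9, 10.8, 10.7, 10.4]
blue [486 361 484 478] [[0.4560000002384186, 0.164000004529953], [0.4560000002384186, 0.22499999403953552], [0.48399999737739563, 0.23800000548362732], [0.5019999742507935, 0.25]] [11.5, 11.9, 10.7, 10.7]
min red [0.016 0.021 0.027 0.033] blue [0.022 0.016 0.041 0.021]
```

```bash
python3 -m jog '[[0,0,0,0,0],[0,0,0,-0.5,0],[0,0,0,-0.9,0],[0,0,0,-0.9,0],[0,-0.5,0,-0.8,0],[0,-1,0,-0.7,0],[0,-1,0,-0.6,0],[0,-1,0,-0.3,0],[0,-1,0,0,0],[0,-0.8,0,0,0],[0,0,0,0,0],[0,0,0,0,0]]' 25
python3 beads.py wrist w5.png
```

```text
time_s: 27.9
tool_pos: [0.5018, 0.0969, 0.2321]
tool_rot: [180.0, -0.1, 94.2]
force: [-0.1, 0.3, 0.2]
grip_width: 0.0195
grasp_force: 25.0
rim 2410 [0.4795 0.1855 0.0886]
red [305 338 285 297] [[0.4449999928474426, 0.14300000667572021], [0.42399999499320984, 0.1459999978542328], [0.43299999833106995, 0.17499999701976776], [0.47699999809265137, 0.2160000056028366]] [10.5, 10.9, 10.7, 11.8]
blue [346 283 330 370] [[0.4580000042915344, 0.16099999845027924], [0.4560000002384186, 0.22300000488758087], [0.48399999737739563, 0.23600000143051147], [0.5019999742507935, 0.24799999594688416]] [10.6, 11.2, 10.5, 10.6]
min red [0.028 0.022 0.022 0.037] blue [0.022 0.022 0.022 0.041]
```

View pics/w5.png

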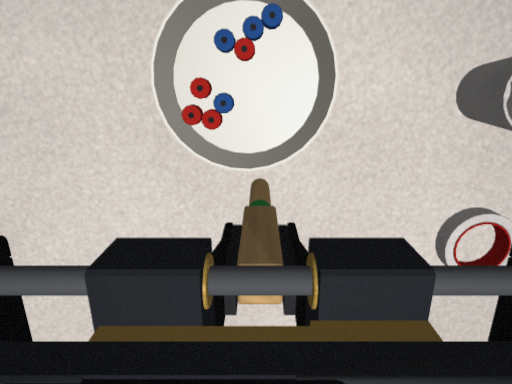

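```bash
python3 -m jog '[[0,0.5,-0.16,0,0],[0,0.8,-0.25,0.3,0],[0,0.8,-0.25,0.4,0],[0,0.8,-0.25,0.4,0],[0,0.8,-0.25,0.4,0],[0,0.8,-0.25,0.4,0],[0,0.7,-0.23,0.5,0],[0,0,0,0,0],[0,0,0,0,0]]' 25 >/dev/null
python3 plan.py .461 .198 .138 94.5; python3 beads.py wrist
```

```text
t 28.7 pos [0.4599 0.2005 0.1829] rot [-1.7993e+02  8.0000e-02  9.4600e+01] w 0.0201 F [1.17 0.2  0.14] units [-0.13  0.05  2.24] turn 0.002
rim 2212 [0.4792 0.1861 0.0887]
red [353 117 340 246] [[0.42100000381469727, 0.14900000393390656], [0.43799999356269836, 0.1509999930858612], [0.4320000112056732, 0.17599999904632568], [0.47600001096725464, 0.21799999475479126]] [11.0, 9.0, 10.8, 10.6]
blue [359 348 354   5] [[0.4490000009536743, 0.16899999976158142], [0.4560000002384186, 0.2240000069141388], [0.4830000102519989, 0.23800000548362732], [0.5009999871253967, 0.25]] [10.6, 10.8, 11.1, 1.0]
min red [0.021 0.022 0.019 0.035] blue [0.041 0.021 0.022 0.019]
```

```bash
python3 -m jog '[[0,-0.13,0.05,0.5,0],[0,0,0,0.7,0],[0,0,0,0.6,0],[0,0,0,0.4,0],[0,0,0,0,0],[0,0,0,0,0],[0,0.1,0.13,0,0],[0,0.1,0.13,0,0],[0,0.1,0.13,0,0],[0,0.11,0.14,0,0],[0,0,0,0,0],[0,0,0,0,0]]' 25
python3 -m jog '[[0,0,0,0,0],[0,0,0,0,0],[0,0,0,-0.5,0],[0,0,0,-0.9,0],[0,0,0,-0.9,0],[0,-0.5,0.2,-0.8,0],[0,-1,0.2,-0.7,0],[0,-1,0.2,-0.6,0],[0,-1,0.2,-0.3,0],[0,-1,0.2,0,0],[0,-0.8,0,0,0],[0,0,0,0,0]]' 25
python3 -m jog '[[0,0,0,0,0]]' 25 >/dev/null
python3 beads.py wrist
```

```text
time_s: 29.75
tool_pos: [0.4724, 0.2063, 0.1397]
tool_rot: [180.0, -0.0, 94.4]
force: [0.7, -1.4, -0.2]
grip_width: 0.0196
grasp_force: 25.0
time_s: 30.75
tool_pos: [0.501, 0.0974, 0.2348]
tool_rot: [179.9, 0.0, 94.1]
force: [-0.1, 0.5, -1.1]
grip_width: 0.0199
grasp_force: 25.0
rim 2465 [0.4794 0.1855 0.0887]
red [298 334 297 282] [[0.4449999928474426, 0.14300000667572021], [0.42399999499320984, 0.1459999978542328], [0.43299999833106995, 0.17499999701976776], [0.4729999899864197, 0.22499999403953552]] [11.1, 10.7, 10.5, 10.7]
blue [324 350 269 356] [[0.4580000042915344, 0.16099999845027924], [0.4519999921321869, 0.22200000286102295], [0.48100000619888306, 0.2460000067949295], [0.5019999742507935, 0.24899999797344208]] [10.3, 10.6, 10.9, 10.7]
min red [0.037 0.022 0.028 0.022] blue [0.022 0.022 0.022 0.037]
```

All beads are within 37 mm of the other colour. I'll return the stick to the holder, retracing the recorded grasp pose.

```bash
python3 -m jog '[[0,-0.5,-0.03,0,0],[0,-0.9,-0.03,0,0],[0,-1,-0.03,0,0],[0,-1,-0.03,0,0],[0,-1,-0.03,0,0],[0,-1,-0.03,0,0],[0,-1,-0.03,0,0],[0,-1,-0.03,0,0],[0,-1,-0.03,0,0],[0,-1,-0.03,0,0],[0,-1,-0.03,0,0],[0,-1,-0.03,0,0]]' 25 >/dev/null
python3 -m jog '[[0,-1,-0.03,0,0],[0,-1,-0.02,0,0],[0,-1,0,0,0],[0,-0.8,0,0,0],[0,-0.6,0,0,0],[0,-0.4,0,0,0],[0,-0.3,0,0,0],[0,0,0,0,0],[0,0,0,0,0]]' 25
python3 plan.py .518 -.2331 .2346 94.4
python3 - <<'E'
from h import *
for n in('scene','wrist'):
  X=cloud(cam(n));x,y,z=env.get_obs()['tool_pos']
  d=(np.hypot(X[...,0]-x,X[...,1]-y)<.03)
  s=X[d&(X[...,2]>.09)&(X[...,2]<z-.03)]
  print(n,len(s),s.min(0).round(4) if len(s) else'',s.max(0).round(4) if len(s) else'')
  q=X[(np.hypot(X[...,0]-.518,X[...,1]+.233)<.06)&(abs(X[...,2]-.06)<.006)]
  if len(q)>50: print('holder',cv2.minAreaRect(q[:,:2].astype(np.float32)*1000))
E
```

```text
time_s: 32.63
tool_pos: [0.5175, -0.2273, 0.2334]
tool_rot: [-180.0, -0.0, 94.4]
force: [-0.6, 0.3, -0.4]
grip_width: 0.0201
grasp_force: 25.0
t 32.63 pos [ 0.5175 -0.2273  0.2334] rot [-1.7998e+02 -3.0000e-02  9.4440e+01] w 0.0201 F [-0.56  0.32 -0.38] units [-0.29  0.   -0.06] turn 0.001
scene 269 [ 0.5112 -0.2354  0.1096] [ 0.5306 -0.2156  0.2033]
holder ((519.79296875, -232.8167266845703), (71.4415054321289, 74.27947998046875), 4.30908727645874)
wrist 815 [ 0.5064 -0.2269  0.111 ] [ 0.5261 -0.2155  0.2034]
holder ((516.4006958007812, -232.40084838867188), (70.22586059570312, 69.88208770751953), 4.660356521606445)
```

```bash
python3 -m jog '[[0,-0.29,0.01,0,0],[0,0,0,0,0],[0,0,0,0.5,0],[0,0,0,0.7,0],[0,0,0,0.7,0],[0,0,0,0.4,0],[0,0,0,0,0],[0,0,0,0,0]]' 25
python3 -m jog '[[0,0,0,0.4,0],[0,0,0,0.6,0],[0,0,0,0.6,0],[0,0,0,0.5,0],[0,0,0,0.3,0],[0,0,0,0.1,0],[0,0,0,0,0],[0,0,0,0,0]]' 25
python3 plan.py .518 -.2331 .1345 94.4
```

```text
time_s: 33.4
tool_pos: [0.5178, -0.2335, 0.1871]
tool_rot: [-179.9, -0.0, 94.4]
force: [0.2, 0.1, 0.1]
grip_width: 0.0199
grasp_force: 25.0
time_s: 34.07
tool_pos: [0.5181, -0.2339, 0.1377]
tool_rot: [180.0, 0.0, 94.4]
force: [0.6, 0.0, -1.1]
grip_width: 0.0196
grasp_force: 25.0
t 34.07 pos [ 0.5181 -0.2339  0.1377] rot [1.7999e+02 2.0000e-02 9.4400e+01] w 0.0196 F [ 0.63  0.01 -1.08] units [ 0.04 -0.    0.16] turn 0.0
```

```bash
python3 -m jog '[[0,0.02,0,0.13,0],[0,0,0,0,0],[0,0,0,0,0],[0.3,0,0,0,0],[0.5,0,0,0,0],[0.6,0,0,0,0],[0.6,0,0,0,0],[0.6,0,0,0,0],[0.6,0,0,0,0]]'
python3 -m jog '[[0.6,0,0,-0.5,0],[0.6,0,0,-0.9,0],[0.6,0,0,-0.9,0],[0.6,0,0,-0.9,0],[0.6,0,0,-0.9,0],[0.6,0,0,-0.9,0],[0.6,0,0,-0.5,0],[0.6,0.9,0,0,0],[0.6,1,0,0,0],[0.6,1,0,0,0],[0.6,0,0,0,0],[0.6,0,0,0,0]]'
python3 - <<'E'
from h import *
import beads
a=cam('scene');b=cam('top')
for n,c in(('scene',a),('top',b)):
  X=cloud(c)
  s=X[(np.hypot(X[...,0]-.518,X[...,1]+.233)<.05)&(X[...,2]>.09)&(X[...,2]<.18)]
  if len(s): print(n,s.min(0).round(4),s.max(0).round(4))
  beads.scan(c)
a0=dict(np.load('s.npz'));b0=dict(np.load('t.npz'))
# bystanders: same depth patches as at the start
for n,c,c0,w in(('scene',a,a0,dict(tape=(180,266),glue=(148,188),cup=(238,318))),('top',b,b0,dict(tape=(240,125),glue=(338,120),cup=(152,130)))):
  for k,(u,v) in w.items():
    d=abs(c['range_z'].astype(float)-c0['range_z'])[v-25:v+25,u-25:u+25];print(n,k,(d>.015).mean().round(3))
save('e.png',np.hstack([cv2.resize(a['color'][80:200,180:300],None,fx=3,fy=3),cv2.resize(a['color'][200:320,300:420],None,fx=3,fy=3)]))
E
```

```text
time_s: 34.82
tool_pos: [0.518, -0.2332, 0.135]
tool_rot: [180.0, -0.0, 94.4]
force: [-0.1, -0.2, -0.2]
grip_width: 0.049
grasp_force: 0.0
time_s: 35.82
tool_pos: [0.5138, -0.1743, 0.2451]
tool_rot: [180.0, -0.0, 94.6]
force: [-0.6, -0.6, 0.3]
grip_width: 0.052
grasp_force: 0.0
scene [ 0.5095 -0.2435  0.0902] [ 0.5317 -0.2197  0.1628]
rim 760 [0.4827 0.1856 0.0891]
red [76 62 50 79] [[0.44600000977516174, 0.14300000667572021], [0.4269999861717224, 0.14800000190734863], [0.4359999895095825, 0.17599999904632568], [0.47600001096725464, 0.22699999809265137]] [11.2, 10.8, 10.4, 11.3]
blue [27 26  5 16] [[0.4560000002384186, 0.16099999845027924], [0.46399998664855957, 0.164000004529953], [0.45399999618530273, 0.22499999403953552], [0.4819999933242798, 0.2460000067949295]] [7.6, 8.1, 7.2, 8.0]
min red [0.025 0.02  0.02  0.032] blue [0.027 0.022 0.02  0.02 ]
top [ 0.5098 -0.2263  0.0902] [ 0.5177 -0.2257  0.0932]
rim 696 [0.4811 0.1823 0.089 ]
red [78 78 73 80] [[0.4449999928474426, 0.14000000059604645], [0.42399999499320984, 0.14300000667572021], [0.43299999833106995, 0.17100000381469727], [0.4740000069141388, 0.22300000488758087]] [10.1, 10.4, 9.7, 10.4]
blue [61 64 68 74] [[0.4569999873638153, 0.15800000727176666], [0.4519999921321869, 0.21899999678134918], [0.4819999933242798, 0.24300000071525574], [0.5019999742507935, 0.2460000067949295]] [8.9, 9.3, 9.6, 10.8]
min red [0.021 0.022 0.028 0.036] blue [0.021 0.022 0.022 0.037]
scene tape 0.008
scene glue 0.008
scene cup 0.008
top tape 0.009
top glue 0.014
top cup 0.01
```

View pics/e.png

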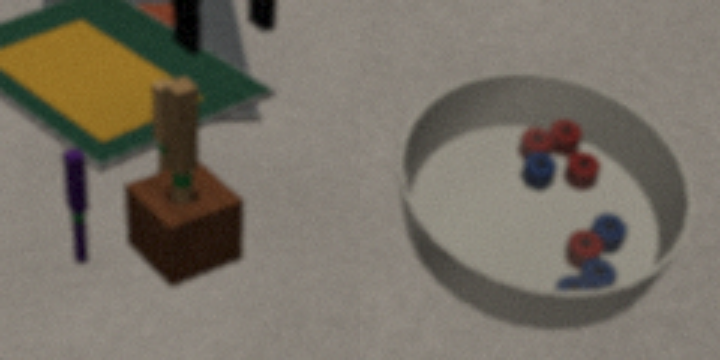

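The stick stands upright in its holder with its top at 0.16. The beads are mixed (worst 37 mm, agreed by the wrist and top cameras), the bystanders have not moved, and the gripper is clear.

```bash
python3 -c "
from cell import env
print(env.sign_off())"
```

```text
the job is handed in; nothing more can be done
None
```

I handed the job in at about 36 s of robot time: by my last camera check every bead is within about 37 mm of the other colour (limit 44 mm), the stick stands back in its holder, and the bowl, tape, glue and cup are where they started; sign-off returned no verdict.

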